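# Brace the marker-pin jar in the bench clamp and unscrew its tight cap

## Robot

A 6-joint arm with a two-finger parallel gripper is mounted at the origin on the work surface. World frame = base frame: x ahead of the robot, y to its left, z up, the work surface at z = 0. Lengths are in m, angles in rad, forces in N, time in s.
With the tool pointing down it reaches from about 0.2 to 0.875 m from the base axis. Payload 3.4 kg.
Tool frame: the origin (TCP) lies between the finger pads; the fingertips stand 25 mm ahead of it and the grasp point (between the pads) lies 6 mm ahead of it (r.nose_length is the z of the fingertips in the tool frame, in m); z points along the fingers, x is the direction in which the jaws open and shut, and the axes are right-handed (so a half turn about z gives the same grasp; the last joint's range is limited). The gripper opens to 94 mm and grips with 3 to 60 N. Pads are 16 mm wide; open, the fingers measure 119 mm over their backs; the gripper's body (75 mm by 177 mm) begins 78 mm behind the grasp point.
Start: joints at [1.019, 0.276, 1.505, -0, 1.361, -0.121], TCP at [0.24, 0.522, 0.23] pointing down, gripper open.
Joint ranges: [-2.89, 2.89], [-0.75, 2.08], [0.22, 2.7], [-1.18, 4.32], [0.11, 2.71], [-2.7, 2.7]. Speed limits (rad/s): [2.57, 2.57, 3.14, 3.14, 3.14, 3.14].

## Interface

Orientations are given as a unit quaternion [w, x, y, z].
In Python, from plant import r, gripper_to, inverse_kinematics, vision, models, telemetry gives the robot as it stands. Calls block until the motion is done:
- r.move_to(position, orientation): joint-space move of the TCP to a pose.
- r.move_l(position, rot=None, vel=0.15, guard=None): straight line of the TCP; rot=None keeps the orientation; vel is the mean speed in m/s. With guard (N) it stops when the force on the tool has changed by that much, and returns True; else False.
- r.movej(angles): joint-space move.
- gripper_to(opening, f_grip=None): finger opening in m; f_grip is the grip in N (None keeps the last); returns when the fingers have stopped.
- r.hold(seconds).
- inverse_kinematics(position, orientation): joint angles nearest the present ones, or None.
- vision.snapshot(name): name is "scene" or "side" or "wrist"; returns the picture (480x640x3 uint8, red, green, blue); there is no depth.
- vision.get_calibration(name): a dict with "fx", "fy", "cx", "cy" (pixels), "position" and "orientation" of the camera in the world. Camera axes: x right, y down, z forward; pixel columns grow to the right and rows downward; lengths in m; the calibration is good to about 2 mm. A picture is of the moment at which its call begins: read the wrist's pose just before it. get_calibration takes no time and is no camera call; for the wrist camera it gives the pose at the moment of the call.
A pose or a line that the arm cannot do raises r.PlanningError and nothing moves.
- r.sign_off(): hands the job in, once; it reports no verdict.
Trained networks look in the newest picture that a camera, given by its name, has taken for a name from the list of things; names that differ only in an ending like _2 or _b are one class to them, and where a whole thing is asked for, a point or a joint stands for the part that bears it (a point fixed in the world has none). Each returns a list of dicts, best first, with "score" (0 to 1); they miss things now and then, are a little off and sometimes report something else, mostly with a low value. They report only what shows in the picture. A call takes as long as a camera call. They do not tell look-alikes from the thing itself.
- models.boxes_of(thing, camera): "at" ([x, y, z] in m, in world coordinates, good to about 4 mm: the middle of the surface that is visible of it).
- models.regions_of(thing, camera): "pixels" (480x640 bool, what is visible of it).
- models.mark_of(thing, camera): "at" ([x, y, z] in m, in world coordinates, good to about 4 mm: a listed point, or the origin of a listed thing).
Readings, each from a call of its own:
- telemetry.current_t(): time.
- telemetry.current_joints(): joint angles.
- telemetry.current_dq(): joint speeds.
- telemetry.current_joint_efforts(): joint torques, N m.
- telemetry.current_ee_pos(): TCP position.
- telemetry.current_tool_rot(): TCP orientation.
- telemetry.current_wrist_force(): force on the tool from outside, world axes, zero at the start.
- telemetry.current_torque(): the same for the moment, N m.
- telemetry.current_opening(): finger opening in m.
Only numpy, scipy, OpenCV 4.12 (cv2) and the standard library are available. Lean on these libraries where they do the work, as an engineer would, in place of code of your own. Each camera call takes 0.05 s, during which the arm holds its last target.

## Task

Slide the blue bench clamp's jaw by its red handle until the square white jar is braced squarely between the jaw and the fixed stop. Then unscrew the tight orange cap anticlockwise only until its threads let go, lift it straight up, and finish still holding it in the gripper, level and still, about two centimetres above the jar's mouth; do not let go of it or set it down. The jar must stay standing braced in the clamp, never lifted or tipped with the cap, and the tape measure, level and small orange case around it must be left alone.

Things in the scene. Friction and masses are not known exactly. Their poses are not given: they have to be found in the camera images.
- clamp: Blue bench clamp, fixed, yaw within 20 degrees, handle end towards -y. Base 90 (x) x 235 (y) x 12 mm, polished (an unbraced jar spins on it), from y -185 to +50 mm in its frame. Fixed stop: upright plate 78 wide at the +y end, inner face at y +32 mm, top 60 mm above the table. The jaw slides along the clamp's own +y towards it. Origin on the table, under the centre of the jar when fully braced; z up.
- clamp_jaw (a joint): Jaw slide in m: 0 open, grows as the steel jaw moves along the clamp's +y to the stop; limit 0.056; about 0.050 when the jar is squarely gripped. About 12 N of friction; stays where left. Jaw plate 76 wide, 14 thick, top 59 mm above the table, face at clamp y = joint - 82 mm. Pushing it slides the jar along and squares it against the stop.
- jaw_handle (a point): Point in the jaw's upright red handle, 60 mm above the table; the handle is 24 mm wide along clamp x, 18 mm along the slide (clamp y), free from 33 mm to its top at 75 mm above the table, 75 mm behind the jaw's face. Moves with the jaw.
- jar: Loose square white jar with yellow panels, 64 x 64 mm, 58 mm high, about 0.45 kg, on the clamp's base plate (underside 12 mm above the table). Origin at the centre of its underside, z up. Round collar to z 62 mm, then a neck of 36 mm diameter. On its shoulder a red mark towards its own +x (cap closed) and a green mark 80 degrees anticlockwise from it (cap released).
- jar_mouth (a point): Centre of the jar's mouth, at the rim of the neck, 82 mm above the jar's underside. A springy black seal ring on the rim rises to 7 mm above this point once the cap is off and pushes the screwed-on cap up with about 16 N. Short brass marker pins inside.
- cap: Orange ribbed screw cap, 55 mm diameter, 34 mm high, 80 g, white stripe on top along its own +x. Origin at the centre of its lower edge, z up. Screwed on, its lower edge is 66 mm above the jar's underside (top 112 mm above the table). Tight: about 0.15 to 0.3 N m to turn. It may be turned at constant height, or left to rise (up to 4 mm). Pulled before the threads let go, it lifts the jar.
- cap_mark (a point): Outer end of the cap's white stripe, 27.5 mm from its axis along the cap's +x, 34 mm above its lower edge. Cap yaw relative to the jar: closed 0 to 15 degrees; it grows as the cap is unscrewed (anticlockwise from above); the threads let go at about 65 degrees, the cap lifts straight off between 70 and 95; a stop near 100.
- tape: Bystander: yellow and black tape measure, 70 x 36 x 64 mm high, origin at the centre of its underside.
- level: Bystander: short aluminium spirit level, 160 x 26 x 46 mm high, origin at the centre of its underside, long along its x.
- kitcase: Bystander: small orange hard case with black latches, 110 x 170 x 70 mm high, origin at the centre of its underside.
There are look-alikes about, which are no part of the job. There is more than one size of the jar; the one meant has the size given above.

How it is judged:
By the outcome, as a careful person would: the job done as asked, in the order asked, and still so for the second after the job is handed in, while the arm keeps its last pose, push and grip.
It also fails if it takes over 54 s, if anything falls off the work surface, if the arm or the gripper's body presses on something with over 40 N, if the wrist force passes 120 N, or if a joint passes its speed limit or range.

## Working session

There is one attempt and no reset: what is moved stays moved. The work goes in short steps, each a Python script; the robot and the scene stay as the last script left them, time stands still between calls to the robot, and variables do not carry over. Pictures are saved under pics/ and viewed, and the job is handed in when it is done.

```bash
ls; mkdir -p pics
python3 - <<'E'
from plant import r, vision, models, telemetry
import cv2
for n in ("scene","side","wrist"):
    im=vision.snapshot(n); cv2.imwrite(f"pics/a_{n}.png",im[:,:,::-1])
    c=vision.get_calibration(n); print(n,c)
    for t in ("clamp","jar","cap","jaw_handle","cap_mark","jar_mouth","tape","level","kitcase"):
        print(t,[(d['score'].__round__(2),[round(float(v),3) for v in d['at']]) for d in models.mark_of(t,n)][:4])
print(telemetry.current_t())
E
```

```text
pics
scene {'fx': 542.7313304029933, 'fy': 542.7313304029933, 'cx': 323.34227210960046, 'cy': 235.8742679432635, 'position': array([ 1.09495284, -0.51830801,  0.94995846]), 'orientation': array([-0.32594741,  0.86377727,  0.35810857, -0.13930316])}
clamp [(0.6, [0.584, 0.108, -0.001]), (0.3, [0.584, 0.087, 0.099])]
jar [(0.97, [0.389, 0.133, -0.004]), (0.75, [0.733, 0.118, 0.001])]
cap [(0.89, [0.584, 0.086, 0.082])]
jaw_handle [(0.8, [0.539, -0.045, 0.061])]
cap_mark [(0.89, [0.609, 0.08, 0.109])]
jar_mouth [(0.88, [0.387, 0.133, 0.112]), (0.63, [0.586, 0.092, 0.099]), (0.47, [0.612, 0.083, 0.11])]
tape [(0.64, [0.696, 0.371, 0.002]), (0.46, [0.584, 0.109, 0.002])]
level [(0.85, [0.452, 0.33, 0.002])]
kitcase [(0.63, [0.583, -0.364, 0.001])]
side {'fx': 551.5261638882957, 'fy': 551.5261638882957, 'cx': 313.1727009517244, 'cy': 238.55870018433217, 'position': array([ 0.21275409, -0.61477777,  0.97201111]), 'orientation': array([-0.3193408 ,  0.91687255, -0.22342888,  0.08628859])}
clamp [(0.67, [0.587, 0.103, -0.001])]
jar [(0.86, [0.737, 0.118, -0.0]), (0.77, [0.39, 0.131, -0.005]), (0.68, [0.582, 0.087, 0.012])]
cap [(0.82, [0.587, 0.088, 0.077])]
jaw_handle [(0.8, [0.539, -0.045, 0.062])]
cap_mark [(0.6, [0.61, 0.081, 0.115]), (0.22, [0.7, 0.372, 0.003])]
jar_mouth [(0.79, [0.735, 0.119, 0.115]), (0.78, [0.389, 0.129, 0.115]), (0.66, [0.588, 0.09, 0.09])]
tape [(0.71, [0.698, 0.375, 0.002])]
level [(0.66, [0.447, 0.327, -0.002])]
kitcase [(0.82, [0.587, -0.363, 0.002]), (0.44, [0.535, -0.044, 0.058])]
wrist {'fx': 431.318641415821, 'fy': 431.318641415821, 'cx': 311.34274975192903, 'cy': 241.19314995754416, 'position': array([0.17390089, 0.55507146, 0.38439038]), 'orientation': array([0.10755461, 0.83490757, 0.53528363, 0.06951834])}
clamp []
jar []
cap []
jaw_handle []
cap_mark []
jar_mouth []
tape []
level [(0.87, [0.448, 0.327, 0.0])]
kitcase []
1.5
```

View pics/a_scene.png

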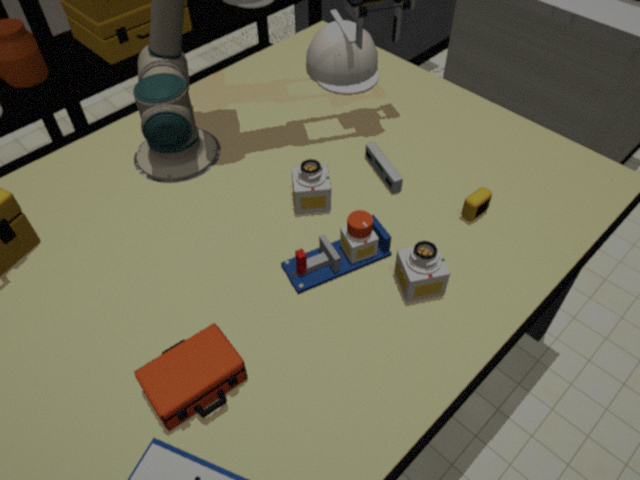

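View pics/a_side.png

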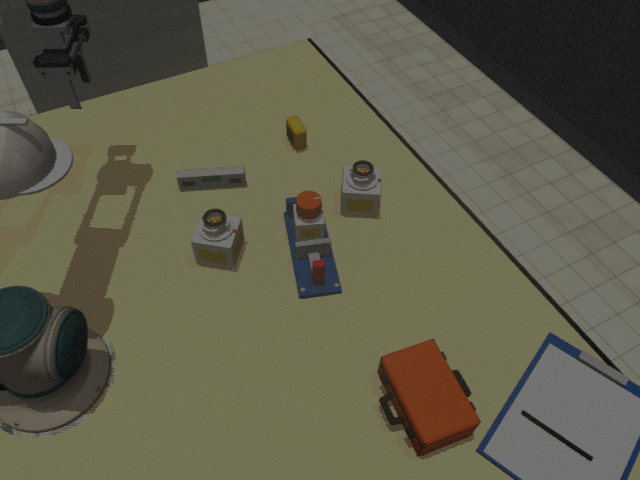

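```bash
cat > h.py <<'E'
import numpy as np, cv2
from scipy.spatial.transform import Rotation as Ro
from plant import r, gripper_to, inverse_kinematics, vision, models, telemetry as T
def q_down(yaw):  # tool x axis at world yaw, z down
    x=np.array([np.cos(yaw),np.sin(yaw),0]);z=np.array([0,0,-1.]);y=np.cross(z,x)
    q=Ro.from_matrix(np.c_[x,y,z]).as_quat(); return np.r_[q[3],q[:3]]
def ray(c,uv):
    q=c['orientation'];R=Ro.from_quat([*q[1:],q[0]])
    return np.array(c['position']),R.apply([(uv[0]-c['cx'])/c['fx'],(uv[1]-c['cy'])/c['fy'],1])
def at_z(c,uv,z):
    p,d=ray(c,uv);return p+d*(z-p[2])/d[2]
def proj(c,P):
    q=c['orientation'];v=Ro.from_quat([*q[1:],q[0]]).inv().apply(np.array(P)-c['position'])
    return np.array([v[0]/v[2]*c['fx']+c['cx'],v[1]/v[2]*c['fy']+c['cy']])
def snap(n,f):
    c=vision.get_calibration(n);im=vision.snapshot(n);cv2.imwrite(f"pics/{f}.png",im[:,:,::-1]);return c,im
E
python3 - <<'E'
from h import *
q=T.current_tool_rot();Rm=Ro.from_quat([*q[1:],q[0]]);print(Rm.as_matrix().round(3))
c=vision.get_calibration("wrist");print("cam in tool",Rm.inv().apply(c['position']-T.current_ee_pos()).round(4))
qc=c['orientation'];print((Rm.inv()*Ro.from_quat([*qc[1:],qc[0]])).as_matrix().round(3))
for yd in range(-180,181,15):
    a=inverse_kinematics([.54,-.04,.23],q_down(np.radians(yd)));b=inverse_kinematics([.585,.1,.1],q_down(np.radians(yd)))
    print(yd,None if a is None else round(float(a[5]),2),None if b is None else round(float(b[5]),2))
E
```

```text
[[ 0.418  0.909  0.   ]
 [ 0.909 -0.418  0.   ]
 [ 0.    -0.    -1.   ]]
cam in tool [ 0.002  -0.0738 -0.1539]
[[ 1.     0.     0.001]
 [-0.     0.967  0.254]
 [-0.001 -0.254  0.967]]
-180 None None
-165 2.68 None
-150 2.42 2.67
-135 2.15 2.41
-120 1.89 2.15
-105 1.63 1.88
-90 1.37 1.62
-75 1.11 1.36
-60 0.84 1.1
-45 0.58 0.84
-30 0.32 0.58
-15 0.06 0.31
0 -0.2 0.05
15 -0.46 -0.21
30 -0.73 -0.47
45 -0.99 -0.73
60 -1.25 -1.0
75 -1.51 -1.26
90 -1.77 -1.52
105 -2.04 -1.78
120 -2.3 -2.04
135 -2.56 -2.3
150 None -2.57
165 None None
180 None None
```

Run:
```python
import cv2
a=cv2.imread('pics/a_scene.png')[200:300,270:400];b=cv2.imread('pics/a_side.png')[180:310,270:400]
a=cv2.resize(a,None,fx=3,fy=3,interpolation=cv2.INTER_CUBIC);b=cv2.resize(b,None,fx=3,fy=3,interpolation=cv2.INTER_CUBIC)
import numpy as np
o=np.zeros((390,790,3),np.uint8);o[:300,:390]=a;o[:390,400:790]=b;cv2.imwrite('pics/b.png',o)
```

```text
(no output)
```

View pics/b.png

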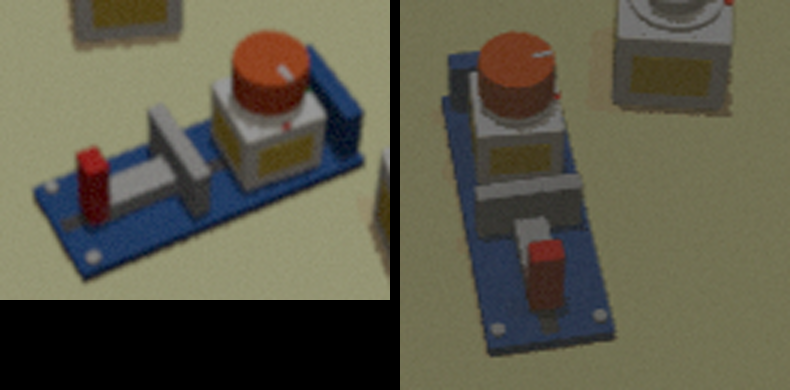

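Run:
```python
from h import *
yaw=np.radians(73)
r.move_to([.555,.03,.25],q_down(yaw))
for k,p in enumerate([None,[.525,-.045,.20]]):
    if p is not None: r.move_to(p,q_down(yaw))
    c,im=snap("wrist",f"c{k}")
    print({a:(b.tolist() if hasattr(b,'tolist') else b) for a,b in c.items()})
    for t in ("jaw_handle","cap","cap_mark","jar","clamp"):
        print(t,[(d['score'].__round__(2),[round(float(v),4) for v in d['at']]) for d in models.mark_of(t,"wrist")][:4])
print(T.current_t())
```

```text
{'fx': 431.318641415821, 'fy': 431.318641415821, 'cx': 311.34274975192903, 'cy': 241.19314995754416, 'position': [0.48512755484571346, 0.054103321195156165, 0.40390242489253697], 'orientation': [0.10247935835565083, 0.7968747285537493, 0.5904242916634738, 0.07673202667131726]}
jaw_handle [(0.59, [0.5369, -0.0417, 0.0561])]
cap [(0.6, [0.5863, 0.0884, 0.0823])]
cap_mark [(0.91, [0.6079, 0.0851, 0.1133])]
jar [(0.98, [0.735, 0.1168, 0.0003]), (0.65, [0.5845, 0.0869, 0.0107])]
clamp []
{'fx': 431.318641415821, 'fy': 431.318641415821, 'cx': 311.34274975192903, 'cy': 241.19314995754416, 'position': [0.45522427231291246, -0.021918438668022625, 0.35377634272984715], 'orientation': [0.10243607185368474, 0.7977245346596008, 0.5892902884492092, 0.07667707561427996]}
jaw_handle [(0.59, [0.6114, 0.0842, 0.1134])]
cap [(0.57, [0.587, 0.0857, 0.0786])]
cap_mark [(0.97, [0.6064, 0.0848, 0.1125])]
jar [(0.9, [0.5817, 0.0873, 0.0107]), (0.79, [0.7388, 0.1157, -0.0001])]
clamp []
4.6667
```

View pics/c0.png

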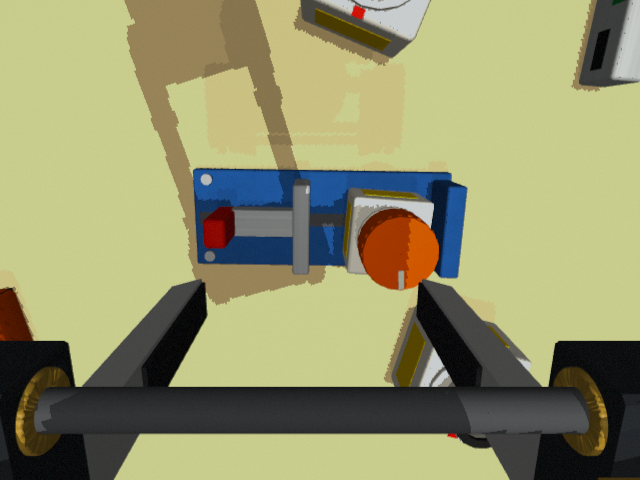

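View pics/c1.png

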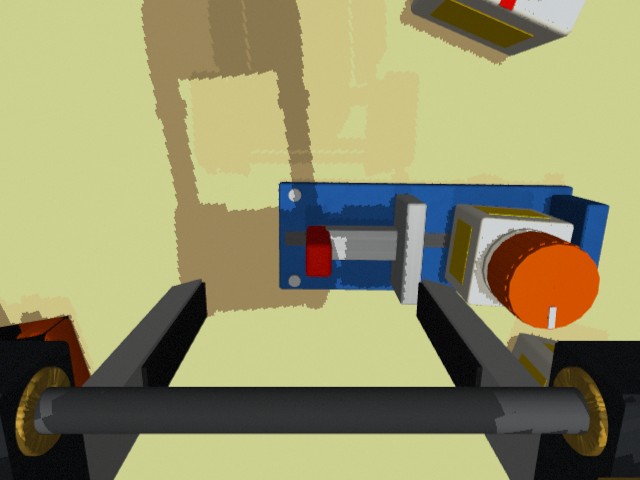

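```bash
python3 - <<'E'
import cv2,numpy as np
a=cv2.imread('pics/c0.png')[195:260,185:250];b=cv2.imread('pics/c1.png')[215:285,290:355]
o=np.zeros((430,800,3),np.uint8)
a=cv2.resize(a,None,fx=6,fy=6,interpolation=cv2.INTER_NEAREST);b=cv2.resize(b,None,fx=6,fy=6,interpolation=cv2.INTER_NEAREST)
o[:a.shape[0],:390]=a;o[:b.shape[0],400:790]=b;cv2.imwrite('pics/d.png',o)
E
cat > cal.py <<'E'
C0={'fx': 431.318641415821, 'fy': 431.318641415821, 'cx': 311.34274975192903, 'cy': 241.19314995754416, 'position': [0.48512755484571346, 0.054103321195156165, 0.40390242489253697], 'orientation': [0.10247935835565083, 0.7968747285537493, 0.5904242916634738, 0.07673202667131726]}
C1=dict(C0,position=[0.45522427231291246, -0.021918438668022625, 0.35377634272984715], orientation= [0.10243607185368474, 0.7977245346596008, 0.5892902884492092, 0.07667707561427996])
E
python3 - <<'E'
from h import *; from cal import *
for c,e in ((C0,[(194,169),(450,174)]),(C1,[(280,183),(573,187)])):
    a,b=[at_z(c,p,.012) for p in e];d=b-a;print(a,b,np.hypot(*d[:2]),"clamp yaw",np.degrees(np.arctan2(-d[0],d[1])))
E
```

```text
[ 0.48872101 -0.05679776  0.012     ] [0.56017621 0.16265089 0.012     ] 0.23078898267857764 clamp yaw -18.03589229070421
[ 0.48832002 -0.05745388  0.012     ] [0.55968749 0.16385906 0.012     ] 0.23253543906630214 clamp yaw -17.87311486221719
```

View pics/d.png

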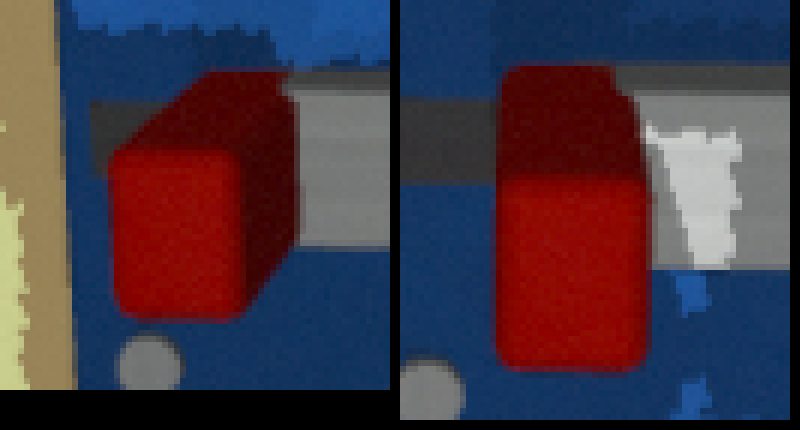

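Run:
```python
from h import *; from cal import *
def tri(u0,u1):
    A=[];b=[]
    for c,u in((C0,u0),(C1,u1)):
        p,d=ray(c,u);d/=np.linalg.norm(d);M=np.eye(3)-np.outer(d,d);A.append(M);b.append(M@p)
    return np.linalg.solve(sum(A),sum(b))
print("handle",tri((214.4,234.2),(318.9,260.75)),at_z(C0,(214.4,234.2),.075),at_z(C1,(318.9,260.75),.075))
# cap top circle
for c,f in((C0,'c0'),(C1,'c1')):
    im=cv2.imread(f'pics/{f}.png').astype(int);m=((im[:,:,2]>190)&(im[:,:,0]<60)&(im[:,:,1]>50)).astype(np.uint8)
    m[:, :330]=0;n,l,s,ce=cv2.connectedComponentsWithStats(m);k=1+s[1:,4].argmax()
    h=cv2.convexHull(np.argwhere(l==k)[:,::-1].astype(np.int32));e=cv2.fitEllipse(h);print(e, s[k]);print(at_z(c,e[0],.112))
    w=(im.min(2)>150)&(np.hypot(np.arange(640)[None]-e[0][0],np.arange(480)[:,None]-e[0][1])<e[1][1]/2+3)
    wm=np.argwhere(w)[:,::-1];print(len(wm),wm.mean(0));d=at_z(c,wm.mean(0),.112)-at_z(c,e[0],.112);print("stripe yaw",np.degrees(np.arctan2(d[1],d[0])),np.hypot(*d[:2]))
    if f=='c0':e0=e
print("cap",tri(e0[0],e[0]))
psi=np.radians(-18);R=np.array([[np.cos(psi),-np.sin(psi)],[np.sin(psi),np.cos(psi)]])
print("origin",np.array([.4885,-.0571])-R@[-.045,-.185])
```

```text
handle [ 0.54053678 -0.04229542  0.07298349] [ 0.54026794 -0.04175493  0.075     ] [ 0.53985231 -0.04210715  0.075     ]
((417.7559509277344, 253.14431762695312), (38.24767303466797, 70.53669738769531), 5.878427028656006) [ 405  219   34   70 1574]
[0.58874938 0.10139536 0.112     ]
81 [425.88888889 219.34567901]
stripe yaw 153.51826584586306 0.024655909970274885
((553.9032592773438, 286.4300537109375), (79.52674865722656, 93.736572265625), 58.142887115478516) [ 509  245   91   84 5668]
[0.58520287 0.08991319 0.112     ]
157 [553.65605096 306.59235669]
stripe yaw -9.59964195242537 0.013061505815143497
cap [0.60212681 0.10622893 0.07798943]
origin [0.58846569 0.10493969]
```

```bash
python3 - <<'E'
from h import *
q=q_down(np.radians(72)); h=np.array([.540,-.042]); u=np.array([.309,.951])
gripper_to(.05,20)
r.move_to([*h,.11],q); print(r.move_l([*h,.066],vel=.1,guard=10),T.current_ee_pos())
gripper_to(.0,20); print("open",T.current_opening(),T.current_wrist_force())
p0=np.array(T.current_ee_pos())
t=p0.copy();t[:2]+=u*.045; print(r.move_l(t,vel=.06,guard=40)); print(T.current_wrist_force(),(T.current_ee_pos()-p0)[:2]@u)
t=p0.copy();t[:2]+=u*.056; print(r.move_l(t,vel=.02,guard=30)); print(T.current_wrist_force(),(T.current_ee_pos()-p0)[:2]@u,T.current_ee_pos(),T.current_opening())
snap("scene","e_s");snap("side","e_d");snap("wrist","e_w");print(T.current_t())
E
python3 - <<'E'
import cv2,numpy as np
a=cv2.imread('pics/e_s.png')[180:310,270:400];b=cv2.imread('pics/e_d.png')[180:310,270:400]
cv2.imwrite('pics/e.png',np.hstack([cv2.resize(x,None,fx=3,fy=3,interpolation=cv2.INTER_CUBIC) for x in(a,b)]))
E
```

```text
False [ 0.54084604 -0.04221359  0.06708815]
open 0.018117062006629374 [-1.85441176 -7.09562852  2.22952474]
False
[ -3.29979291 -10.45418661   1.45603646] 0.04120939472406528
False
[ -7.93459923 -26.21396037   3.17003217] 0.04647367847852331 [ 5.53591149e-01 -1.27435617e-04  6.62231104e-02] 0.018008219416798813
8.85
```

View pics/e.png

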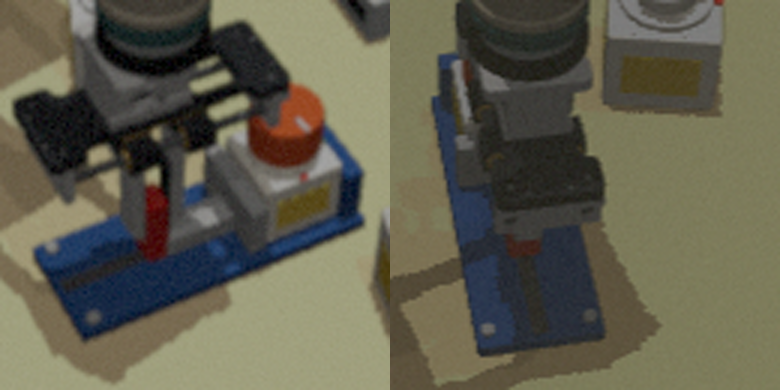

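View pics/e_w.png

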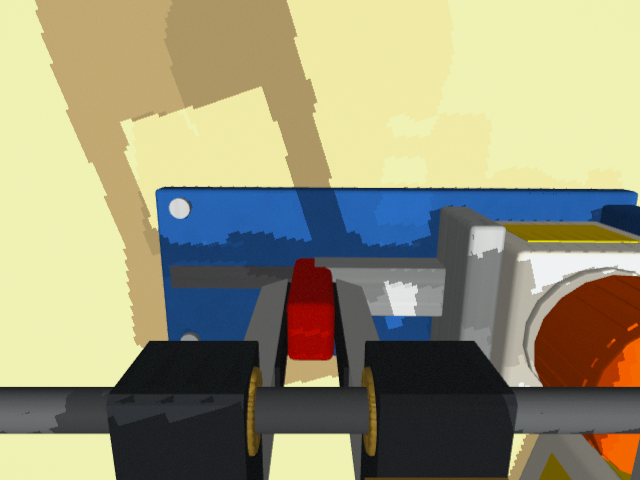

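Run:
```python
from h import *
u=np.array([.309,.951]);h0=np.array([.54085,-.0422])
p0=np.array(T.current_ee_pos())
for s in (.056,.0585,.061):
    t=np.array([*(h0+u*s),.066]);g=r.move_l(t,vel=.02,guard=25); r.hold(.1);print(g,T.current_wrist_force().round(1),(T.current_ee_pos()[:2]-h0)@u)
snap("wrist","f_w");snap("scene","f_s")
for t in ("jaw_handle","cap","jar","cap_mark"):
  for cam in ("wrist","scene"):
    print(t,cam,[(d['score'].__round__(2),[round(float(v),4) for v in d['at']]) for d in models.mark_of(t,cam)][:3])
print(T.current_t())
```

```text
False [ -9.9 -31.1   7.1] 0.04405904767766486
False [-11.2 -37.6   6.1] 0.044174361736756464
False [-11.2 -38.3   7.5] 0.04630272408843072
jaw_handle wrist [(0.78, [0.5525, -0.0009, 0.0549])]
jaw_handle scene [(0.93, [0.5556, -0.005, 0.061])]
cap wrist [(0.69, [0.5868, 0.1004, 0.0818])]
cap scene [(0.59, [0.5855, 0.1004, 0.0788])]
jar wrist [(0.97, [0.5865, 0.0983, 0.0171])]
jar scene [(0.8, [0.5918, 0.102, 0.0156]), (0.62, [0.3899, 0.1296, -0.0019]), (0.55, [0.739, 0.1203, -0.0004])]
cap_mark wrist []
cap_mark scene [(0.73, [0.616, 0.0992, 0.1128])]
10.4833
```

View pics/f_w.png

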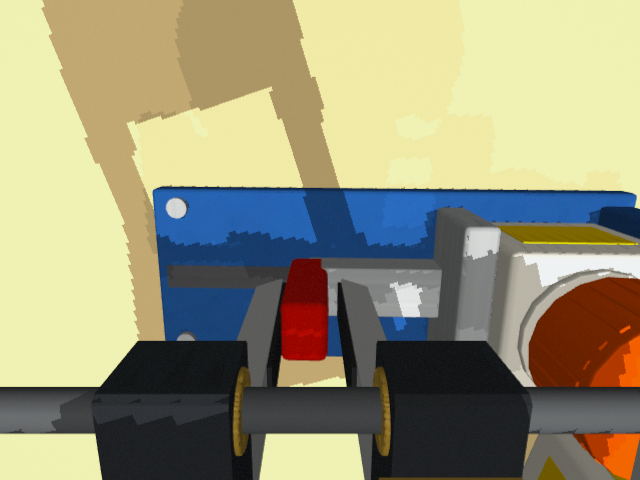

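```bash
python3 - <<'E'
from h import *
print(T.current_opening(),T.current_wrist_force())
u=np.array([.309,.951]);h0=np.array([.54085,-.0422])
t=np.array([*(h0+u*.0463),.066]); r.move_l(t,vel=.05)
gripper_to(0,60);r.hold(.1);print(T.current_opening(),T.current_wrist_force().round(1),(T.current_ee_pos()[:2]-h0)@u)
for s in (.054,.058):
    t=np.array([*(h0+u*s),.066]);g=r.move_l(t,vel=.03,guard=35); r.hold(.1);print(g,T.current_wrist_force().round(1),(T.current_ee_pos()[:2]-h0)@u,T.current_opening())
snap("wrist","g_w");snap("side","g_d");snap("scene","g_s");print(T.current_t())
E
python3 - <<'E'
import cv2,numpy as np
a=cv2.imread('pics/g_s.png')[180:310,270:400];b=cv2.imread('pics/g_d.png')[180:310,270:400]
cv2.imwrite('pics/g.png',np.hstack([cv2.resize(x,None,fx=3,fy=3,interpolation=cv2.INTER_CUBIC) for x in(a,b)]))
E
```

```text
0.022610559301529977 [-12.47668332 -37.97490804   7.27274111]
0.0175692989716763 [-4.9 -9.9  5.5] 0.04373204382059991
False [-11.  -32.4   7. ] 0.04401028377974692 0.018166140314675658
False [-14.3 -42.2   7.6] 0.04411428259753352 0.018028909632008806
12.2833
```

View pics/g.png

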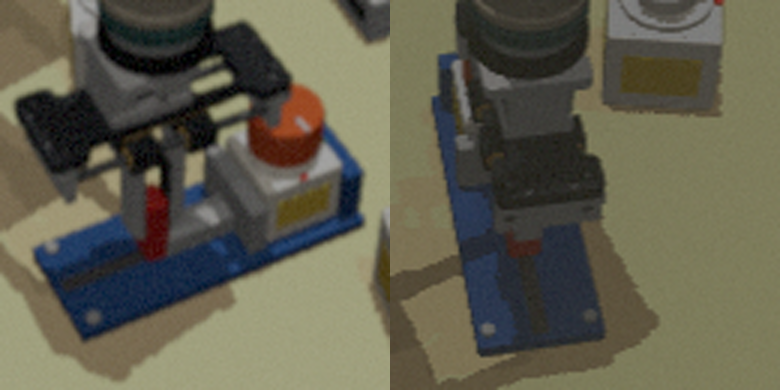

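View pics/g_w.png

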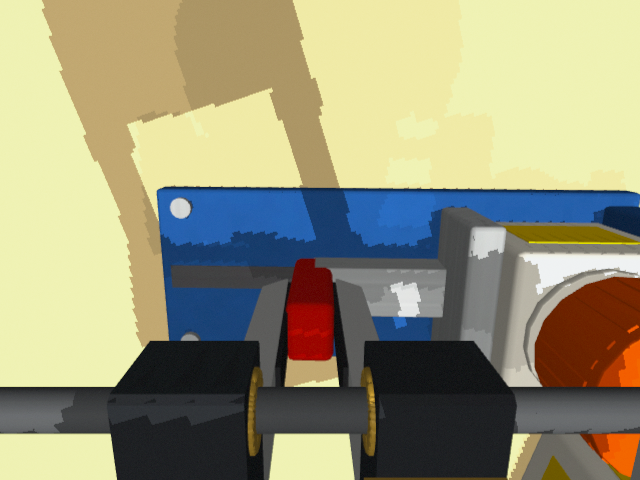

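Run:
```python
from h import *
c=vision.get_calibration("wrist");s=vision.get_calibration("scene")
u=np.array([.309,.951]);v=np.array([.951,-.309]);p=T.current_ee_pos()[:2]
for sg in(-1,1):
  for z in(.1,.12,.14,.16):
    print(sg,z,(proj(s,[*(p+sg*.0885*u),z])-[270,180])*3)
co=at_z(c,(157,188),.012)[:2];O=co+.185*u+.045*v;print("O",O)
for n,px,z in(("handle top",(310.5,332),.075),("jaw back top",(441,208),.059),("jaw face top",(470,209),.059),("jar corner",(505,226),.07),("shoulder near jaw left edge",(515,260),.07)):
    d=at_z(c,px,z)[:2]-O;print(n,"x",d@v,"y",d@u)
print(T.current_ee_pos(),T.current_tool_rot())
im=cv2.imread('pics/g_w.png')[180:360,380:640];cv2.imwrite('pics/g2.png',cv2.resize(im,None,fx=3,fy=3,interpolation=cv2.INTER_NEAREST))
```

```text
-1 0.1 [ 32.72015097 215.6270897 ]
-1 0.12 [ 30.75995485 196.5219245 ]
-1 0.14 [ 28.74526259 176.88560954]
-1 0.16 [ 26.67376956 156.69568252]
1 0.1 [260.30587106 128.47079537]
1 0.12 [261.41312224 109.09428521]
1 0.14 [262.54973743  89.20391502]
1 0.16 [263.71690042  68.77896895]
O [0.58788552 0.10468646]
handle top x -0.0011518474579250962 y -0.10806414600362028
jaw back top x -0.04511312783492393 y -0.0598034383406322
jaw face top x -0.04487296490755286 y -0.048969653480311244
jar corner x -0.04090584916326314 y -0.03994733143662569
shoulder near jaw left edge x -0.02846829580001668 y -0.03489634773517315
[5.53611946e-01 7.85535848e-05 6.60149629e-02] [ 0.00612742  0.8065636   0.59100298 -0.01153661]
```

View pics/g2.png

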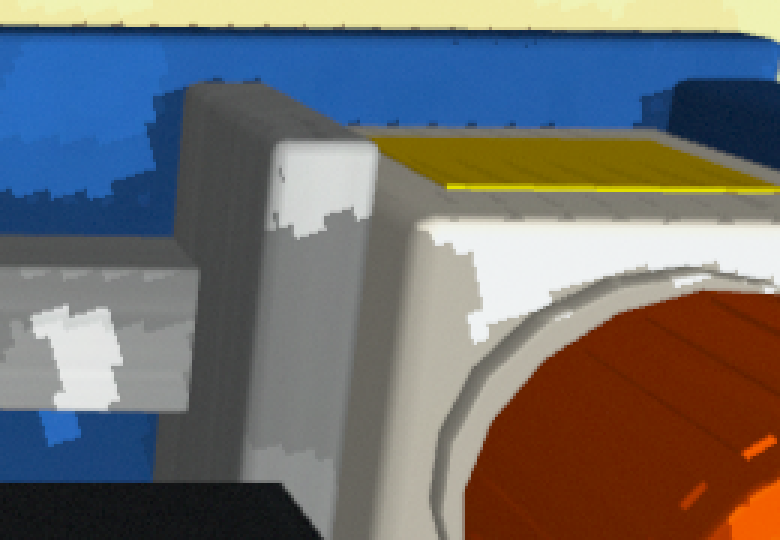

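Run:
```python
from h import *
c=vision.get_calibration("wrist")
u=np.array([.309,.951]);v=np.array([.951,-.309])
co=at_z(c,(157,188),.012)[:2]
O=co+.185*u+.045*v
for n,px,z in(("jaw face corner",(505.5,227.7),.059),("jaw back corner",(470,227.7),.059),("jar shoulder corner",(518,253),.07),("stop near corner?",(604,207),.06)):
    d=at_z(c,px,z)[:2]-O;print(n,"x",d@v,"y",d@u)
f=lambda px,z:at_z(c,px,z)[:2]
d=f((505,227),.059)-f((380+335/3,180+535/3),.059);print("jaw face dir rel v",np.degrees(np.arctan2(d@u,d@-v)))
d=f((380+408/3,180+240/3),.07)-f((380+373/3,180+530/3),.07);print("jar edge dir rel v",np.degrees(np.arctan2(d@u,d@-v)))
```

```text
jaw face corner x -0.03788034733362797 y -0.034934925506932085
jaw back corner x -0.03769261709493984 y -0.04825216390795413
jar shoulder corner x -0.031097051867920993 y -0.03416380609351099
stop near corner? x -0.0464339571662837 y -0.00031047672071897144
jaw face dir rel v -1.243081719031314
jar edge dir rel v -0.6757694695993278
```

Run:
```python
from h import *
u=np.array([.309,.951]);h0=np.array([.54085,-.0422])
r.move_l(np.array([*(h0+u*.0475),.066]),vel=.05);print(T.current_wrist_force().round(1))
gripper_to(.045,20);print(T.current_ee_pos(),T.current_opening())
p=T.current_ee_pos();r.move_l([p[0],p[1],.15],q_down(np.radians(72)),vel=.2)
gripper_to(.085,20)
q=q_down(np.radians(-30))
import json
out=[]
for k,p in enumerate([[.57,.085,.21],[.60,.12,.19]]):
    r.move_to(p,q);c,im=snap("wrist",f"i{k}")
    out.append({a:(b.tolist() if hasattr(b,'tolist') else b) for a,b in c.items()})
    for t in ("cap","cap_mark","jar","jaw_handle"):
        print(t,[(d['score'].__round__(2),[round(float(v),4) for v in d['at']]) for d in models.mark_of(t,"wrist")][:4])
json.dump(out,open('ci.json','w'));snap("scene","i_s");snap("side","i_d");print(T.current_t())
```

```text
[ -6.2 -13.2   4.7]
[0.55566626 0.00327805 0.06596453] 0.045270152546484914
cap [(0.6, [0.587, 0.1005, 0.0803]), (0.43, [0.5531, -0.001, 0.059])]
cap_mark [(0.82, [0.6098, 0.0989, 0.1117])]
jar [(0.85, [0.3868, 0.131, -0.0025]), (0.81, [0.7388, 0.1164, -0.0019]), (0.35, [0.6116, 0.102, 0.1134])]
jaw_handle [(0.75, [0.5489, -0.0006, 0.0554])]
cap [(0.79, [0.5872, 0.1003, 0.0813])]
cap_mark [(0.78, [0.6111, 0.0997, 0.1128])]
jar [(0.82, [0.5847, 0.0985, 0.0089]), (0.79, [0.3888, 0.1325, -0.0025]), (0.61, [0.7385, 0.1167, -0.0003])]
jaw_handle []
17.2
```

View pics/i0.png

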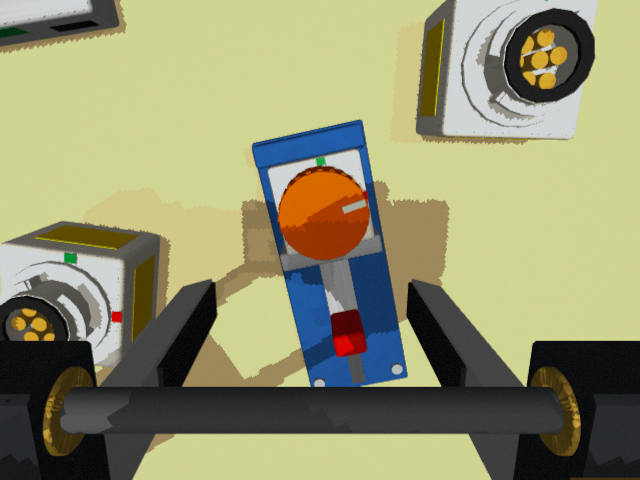

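View pics/i1.png

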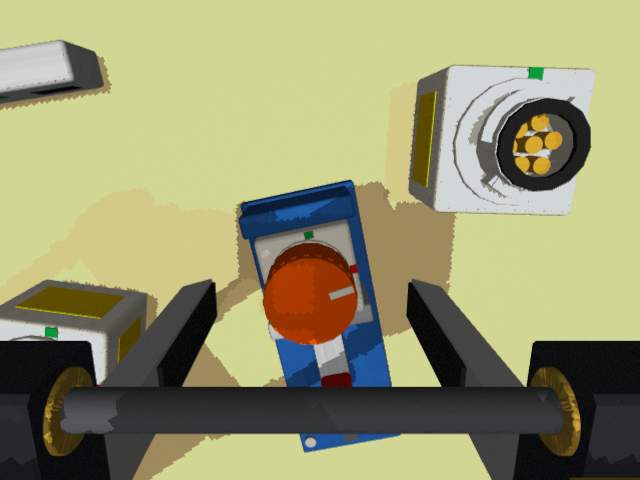

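Run:
```python
from h import *; import json
C=json.load(open('ci.json'))
A=0;B=0
for k,(ctr0,w) in enumerate([((323,213),50),((310,297),50)]):
    im=cv2.imread(f'pics/i{k}.png');hsv=cv2.cvtColor(im,cv2.COLOR_BGR2HSV)
    m=((hsv[:,:,0]<18)&(hsv[:,:,1]>200)&(hsv[:,:,2]>140)).astype(np.uint8)
    yy,xx=np.mgrid[:480,:640];near=np.hypot(xx-ctr0[0],yy-ctr0[1])<56;m[~near]=0
    n,l,s,ce=cv2.connectedComponentsWithStats(m);kk=1+s[1:,4].argmax()
    h=cv2.convexHull(np.argwhere(l==kk)[:,::-1].astype(np.int32));e=cv2.fitEllipse(h)
    print(e,s[kk])
    p,d=ray(C[k],e[0]);d/=np.linalg.norm(d);M=np.eye(3)-np.outer(d,d);A=A+M;B=B+M@p
    ctr=at_z(C[k],e[0],.112);print("ctr",ctr)
    wm=(hsv[:,:,1]<110)&(hsv[:,:,2]>110)&(np.hypot(xx-e[0][0],yy-e[0][1])<min(e[1])/2-1)
    pts=np.argwhere(wm)[:,::-1]
    P=np.array([at_z(C[k],t,.112)[:2] for t in pts]);dm=P.mean(0)-ctr[:2]
    vt=np.linalg.svd(P-P.mean(0))[2][0];vt*=np.sign(vt@dm)
    print(len(pts),"yaw from ctr",np.degrees(np.arctan2(dm[1],dm[0])),"axis",np.degrees(np.arctan2(vt[1],vt[0])),np.hypot(*dm))
print("tri",np.linalg.solve(A,B))
```

```text
((323.39630126953125, 213.6272735595703), (89.805419921875, 91.29244995117188), 58.13231658935547) [ 278  169   91   90 6096]
ctr [0.58908799 0.10451066 0.112     ]
164 yaw from ctr -15.735219413276312 axis -9.99077411209368 0.0184868687824508
((309.571044921875, 301.0976257324219), (85.17266845703125, 92.18489074707031), 91.0547866821289) [ 264  259   93   85 5959]
ctr [0.5885113  0.10364867 0.112     ]
147 yaw from ctr -13.635496778032229 axis -10.012054669503522 0.017835027214067056
tri [0.58945709 0.10532093 0.11658112]
```

```bash
python3 - <<'E'
from h import *
q=q_down(np.radians(-30)); p=[.588,.103]
gripper_to(.085,20)
r.move_to([*p,.16],q);print(r.move_l([*p,.108],vel=.1,guard=8),T.current_ee_pos())
gripper_to(0,15);r.hold(.1);print(T.current_opening(),T.current_wrist_force().round(1),T.current_ee_pos())
snap("wrist","k_w");snap("scene","k_s");snap("side","k_d");print(T.current_t())
E
python3 - <<'E'
import cv2,numpy as np
a=cv2.imread('pics/k_s.png')[180:310,270:400];b=cv2.imread('pics/k_d.png')[180:310,270:400]
cv2.imwrite('pics/k.png',np.hstack([cv2.resize(x,None,fx=3,fy=3,interpolation=cv2.INTER_CUBIC) for x in(a,b)]))
E
```

```text
False [0.5887558  0.10328474 0.1086228 ]
0.054349061308122316 [ 1.3 -1.2  1.2] [0.58825326 0.10285905 0.1082909 ]
19.1833
```

View pics/k.png

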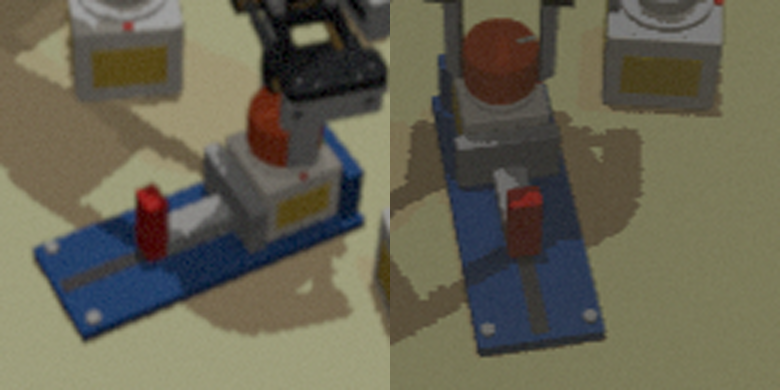

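View pics/k_w.png

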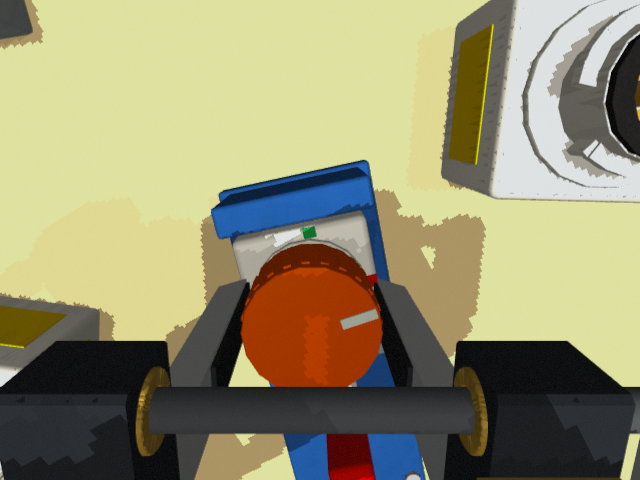

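```bash
python3 - <<'E'
from h import *
gripper_to(0,45);r.hold(.1);print(T.current_opening(),T.current_wrist_force().round(1),T.current_torque().round(2))
def yaw():
    q=T.current_tool_rot();x=Ro.from_quat([*q[1:],q[0]]).apply([1,0,0]);return np.degrees(np.arctan2(x[1],x[0]))
print(yaw());j0=np.array(T.current_joints())
j0=np.array(inverse_kinematics([.588,.103,.108],q_down(np.radians(-30))))
for a in (12,24,36,48,60):
    j=j0.copy();j[5]-=np.radians(a);r.movej(j);print(a,yaw().round(1),T.current_wrist_force().round(1),T.current_torque().round(2),T.current_ee_pos().round(4),T.current_opening().__round__(4))
snap("wrist","l_w");snap("scene","l_s");snap("side","l_d");print(T.current_t())
E
python3 - <<'E'
import cv2,numpy as np
a=cv2.imread('pics/l_s.png')[180:310,270:400];b=cv2.imread('pics/l_d.png')[180:310,270:400]
cv2.imwrite('pics/l.png',np.hstack([cv2.resize(x,None,fx=3,fy=3,interpolation=cv2.INTER_CUBIC) for x in(a,b)]))
E
```

```text
0.05397343122601152 [ 0.9 -1.2  3.6] [-0.26  0.02  0.06]
-29.999669395910562
12 -18.0 [1.  1.2 5.9] [-0.09  0.15  0.18] [0.5882 0.1032 0.1087] 0.0543
24 -6.0 [-1.9  0.9  8. ] [-0.1   0.26  0.13] [0.5883 0.1035 0.1091] 0.0541
36 6.0 [-1.8  0.5  9.8] [-0.    0.32  0.07] [0.5884 0.1036 0.1095] 0.0539
48 18.0 [-2.2  0.5 10.4] [0.06 0.39 0.13] [0.5881 0.1038 0.1096] 0.0544
60 30.0 [-3.6  1.5 10.3] [0.09 0.49 0.1 ] [0.5876 0.1038 0.1095] 0.0537
21.2333
```

View pics/l.png

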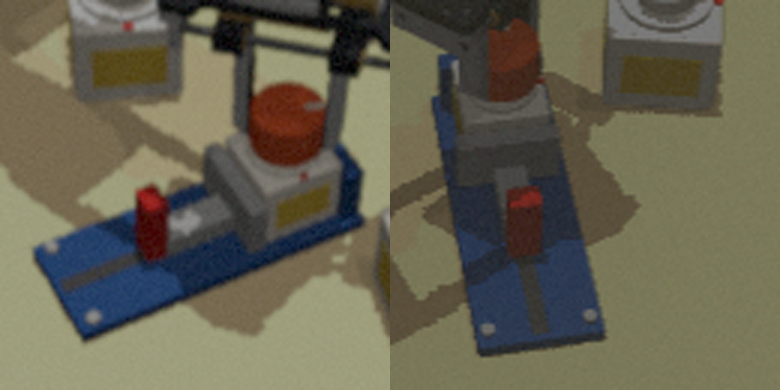

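View pics/l_w.png

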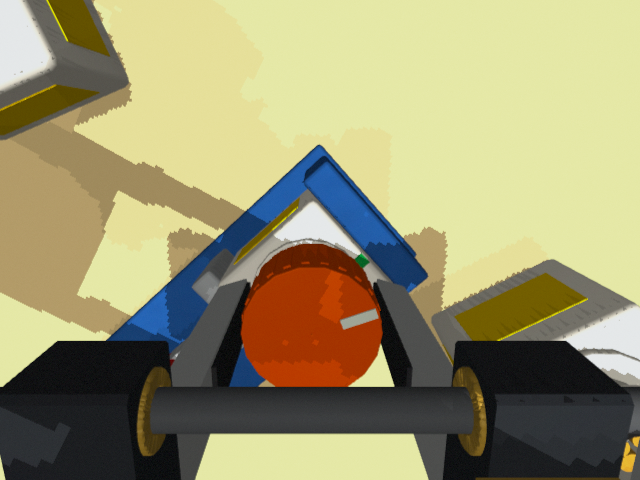

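```bash
python3 - <<'E'
from h import *
j0=np.array(inverse_kinematics([.588,.103,.108],q_down(np.radians(-30))))
j0[5]-=np.radians(71.5)
r.movej(j0);r.hold(.1);print(T.current_wrist_force().round(1),T.current_torque().round(2),T.current_ee_pos().round(4),T.current_opening())
for z in (.112,.120):
    g=r.move_l([.588,.103,z],q_down(np.radians(41.5)),vel=.03,guard=20);r.hold(.1);print(z,g,T.current_wrist_force().round(1),T.current_torque().round(2),T.current_ee_pos().round(4))
snap("wrist","m_w");snap("scene","m_s");snap("side","m_d");print(T.current_t())
E
python3 - <<'E'
import cv2,numpy as np
a=cv2.imread('pics/m_s.png')[180:310,270:400];b=cv2.imread('pics/m_d.png')[180:310,270:400]
cv2.imwrite('pics/m.png',np.hstack([cv2.resize(x,None,fx=3,fy=3,interpolation=cv2.INTER_CUBIC) for x in(a,b)]))
E
```

```text
[-3.2  0.9 10.9] [0.04 0.64 0.06] [0.5872 0.1037 0.1094] 0.053966465899312345
0.112 False [-2.4  1.3  1.9] [ 0.06  0.34 -0.03] [0.5871 0.1032 0.1115]
0.12 False [1.  0.4 2.7] [ 0.03 -0.23  0.03] [0.5896 0.103  0.1208]
22.6917
```

View pics/m.png

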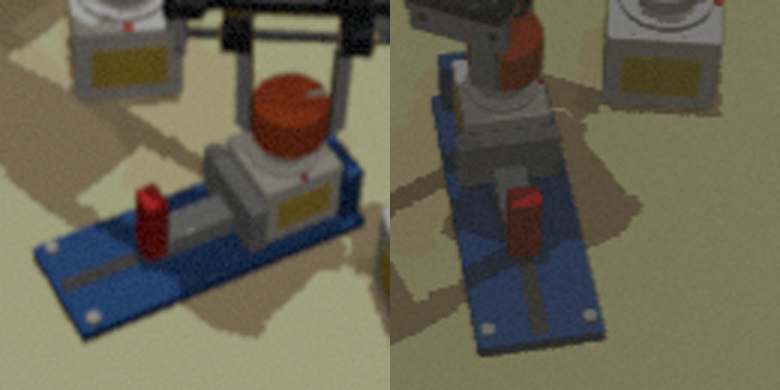

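View pics/m_w.png

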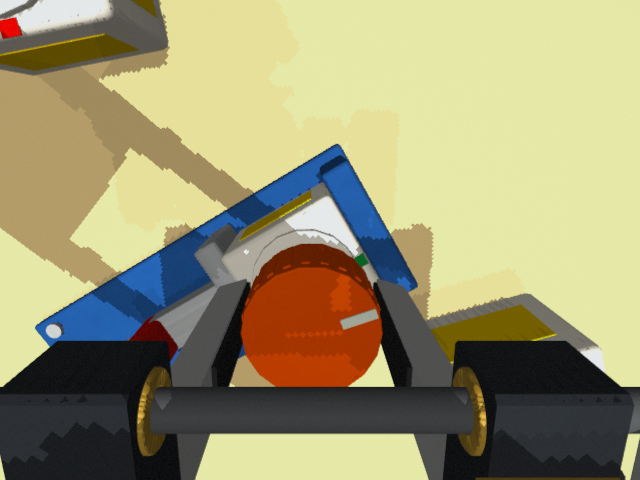

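Run:
```python
from h import *
q=q_down(np.radians(41.5))
r.move_l([.588,.103,.144],q,vel=.04,guard=20);r.hold(.4);print(T.current_wrist_force().round(1),T.current_torque().round(2),T.current_ee_pos().round(4),T.current_tool_rot(),q,T.current_opening())
for n in("wrist","scene","side"):
    snap(n,"n_"+n)
    for t in ("cap","cap_mark","jar_mouth","jar","jaw_handle"):
        print(n,t,[(d['score'].__round__(2),[round(float(v),4) for v in d['at']]) for d in models.mark_of(t,n)][:3])
print(T.current_t())
a=cv2.imread('pics/n_scene.png')[180:310,270:400];b=cv2.imread('pics/n_side.png')[180:310,270:400]
cv2.imwrite('pics/n.png',np.hstack([cv2.resize(x,None,fx=3,fy=3,interpolation=cv2.INTER_CUBIC) for x in(a,b)]))
```

```text
[-0.2 -0.5 -0.8] [ 0.01 -0.02 -0.01] [0.5879 0.103  0.1439] [-3.95922407e-05  9.35127055e-01  3.54312528e-01 -1.45835702e-04] [0.         0.93513521 0.35429104 0.        ] 0.05443875349504456
wrist cap []
wrist cap_mark [(0.86, [0.5982, 0.1281, 0.1508])]
wrist jar_mouth []
wrist jar [(0.9, [0.7377, 0.1148, -0.003]), (0.8, [0.5867, 0.0995, 0.0112])]
wrist jaw_handle [(0.91, [0.5513, 0.0014, 0.057])]
scene cap [(0.73, [0.5883, 0.1009, 0.1153])]
scene cap_mark [(0.83, [0.5998, 0.125, 0.1443]), (0.52, [0.5833, -0.3636, 0.0023])]
scene jar_mouth [(0.88, [0.7352, 0.1168, 0.1129]), (0.72, [0.589, 0.1026, 0.0974]), (0.71, [0.3935, 0.1339, 0.111])]
scene jar [(0.93, [0.3888, 0.1304, -0.0025]), (0.77, [0.7343, 0.1189, -0.0017])]
scene jaw_handle [(0.75, [0.554, -0.0008, 0.0635])]
side cap [(0.72, [0.5913, 0.1064, 0.1091])]
side cap_mark [(0.65, [0.6015, 0.1231, 0.1474])]
side jar_mouth [(0.75, [0.3894, 0.1303, 0.1152]), (0.7, [0.7377, 0.1193, 0.112]), (0.63, [0.5927, 0.1037, 0.0925])]
side jar [(0.8, [0.3881, 0.1347, -0.0008]), (0.71, [0.736, 0.118, 0.0033]), (0.68, [0.5856, 0.0996, 0.0138])]
side jaw_handle [(0.64, [0.5502, -0.0016, 0.0607])]
24.7417
```

View pics/n.png

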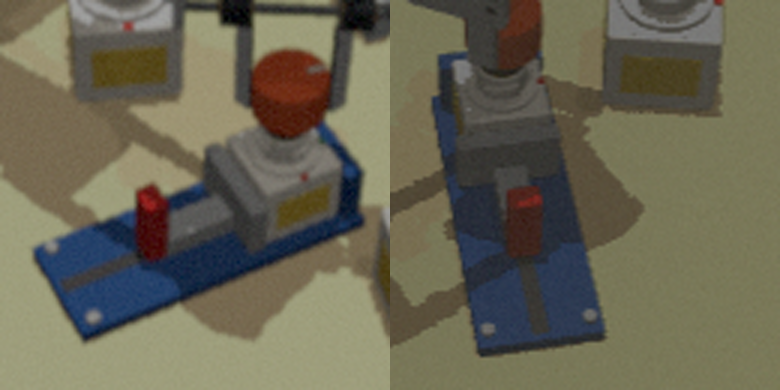

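View pics/n_wrist.png

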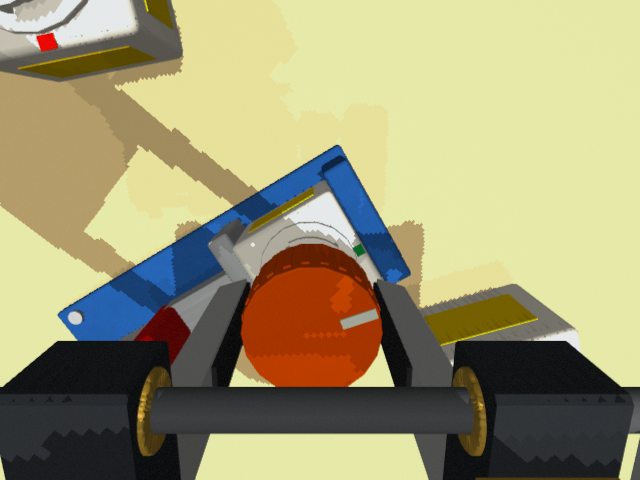

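Run:
```python
from h import *
r.sign_off();print(T.current_t())
```

```text
the job is handed in; nothing more can be done
the job is handed in; nothing more can be done
```

The job is handed in, at about 24.7 s of the 54 s allowed. The jar is braced in the clamp, and the gripper is holding the cap level about 2 cm above the mouth.

- **Clamping:** I pushed the red handle until the jaw stopped hard, with about 44 N at the wrist. The jar looked flush with the jaw and square against the stop.
- **Unscrewing:** I gripped the cap at 45 N and turned it anticlockwise 71.5°, to about 79–80° relative to the jar. It did not slip in the gripper.
- **Lift:** I raised the cap straight up by 36 mm. The jar stayed in place and the threads were free.
- **Last checks:** The wrist force was about -0.8 N, which is the cap's weight alone. The gripper was level and the opening was 54 mm. By arm travel the cap's lower edge is at z ≈ 0.114 m and the mouth at 0.094 m. I steered clear of the tape, level and case, but did not re-measure them at the end.

**Measurements that disagreed:**
- **Jaw travel:** the arm's travel after gripping the handle gave 44 mm, and the pictures gave about 47–49 mm, against the 50 mm expected. I took the hard stop and the flush jar as proof of bracing.
- **Cap height:** the networks put the cap's lower edge at z = 0.115 m from the scene camera and 0.109 m from the side camera. The top's triangulated height was 0.117 m before the lift, against the stated 0.112 m.
- **First push:** at 20 N grip the fingers gave way slightly, so I gripped the handle again at 60 N and repeated the push.

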